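# Take the yellow hanging lamp down and set it on the thali

## Robot

A 6-joint arm with a two-finger parallel gripper is mounted at the origin on the work surface. World frame = base frame: x ahead of the robot, y to its left, z up, the work surface at z = 0. Lengths are in m, angles in degrees, forces in N, time in s.
With the tool pointing down it reaches from about 0.325 to 0.9 m from the base axis. Payload 6.1 kg.
Tool frame: the origin (TCP) lies midway between the tips of the shut fingers; the grasp point (between the pads) lies 19 mm behind it; z points along the fingers, y is the direction in which the jaws open and shut (so a half turn about z gives the same grasp; the last joint's range is limited). The gripper opens to 87 mm and grips with 3 to 60 N. Pads are 19 mm wide; open, the fingers measure 117 mm over their backs; the gripper's body (75 mm by 190 mm) begins 51 mm behind the grasp point.
Start: joints at [58.092, 12.628, 87.462, -0, 79.91, -7.225], TCP at [0.261, 0.568, 0.189] pointing down, gripper open.
Joint ranges: [-170.65, 170.65], [-52.31, 119.04], [5.05, 147.46], [-71.25, 251.25], [11.57, 151.72], [-153.62, 153.62]. Speed limits (degrees/s): [147.25, 147.25, 172.46, 180, 180, 180].

## Interface

Orientations are given as a 3x3 rotation matrix whose columns are the frame's x, y, z axes.
In Python, from cell import get_obs, imaging, job gives the robot as it stands.
- The arm moves only by the shell command python3 -m creep 'ROWS' [FORCE]. ROWS is JSON, a list of rows, each a list of 7 numbers: the opening in per cent of the stroke, from 0 (shut) to 100 (fully open), then the shift along the tool's x, y, z in mm, then the turn, a rotation vector about the tool's x, y, z in rad. In form: [[fingers, x, y, z, ax, ay, az], ...]. A call has 1 to 5 rows; each row is the pose to reach, as a shift and turn from the pose commanded when the call began, along the tool's axes at that moment; what a row does not reach only later rows make up. A row lasts 1/10 s, in which the tool goes at most 50 mm and 8.59 degrees, less where a joint would pass 70% of its speed; a pose out of reach is approached as far as the arm can. A call with a gripper value outside its range is refused whole. The fingers move at their own pace and stop on an object; FORCE is the grip in N (left out, the last holds). Time passes only in rows, so rows that repeat a pose let the fingers close. It gives the time, the measured TCP pose, the force and the opening at its end, in the units of the state.
- get_obs(): the state, without advancing time (a new reading comes with each control period).
- imaging.capture(name): name is "scene" or "top" or "wrist"; returns the picture (400x640x3 uint8, red, green, blue); there is no depth.
- imaging.calibration(name): a dict with "mtx" (3x3 intrinsics, pixels), "rvec" (rotation vector, rad) and "tvec" (3), from world to camera coordinates, as OpenCV has them. Camera axes: x right, y down, z forward; pixel columns grow to the right and rows downward; lengths in m; the calibration is good to about 2 mm. A picture is of the moment at which its call begins: read the wrist's pose just before it. calibration takes no time and is no camera call; for the wrist camera it gives the pose at the moment of the call.
- job.hand_in(): hands the job in, once; it reports no verdict.
The state is a dict: "time_s": time; "joints": joint angles; "dq": joint speeds; "joint_torque": joint torques, N m; "ee_pos": TCP position; "orientation": TCP orientation; "force": force on the tool from outside, world axes, zero at the start; "moment": the same for the moment, N m; "gripper_width": finger opening in m.
Only numpy, scipy, OpenCV 4.12 (cv2) and the standard library are available. Lean on these libraries where they do the work, as an engineer would, in place of code of your own. Each camera call takes 0.05 s, during which the arm holds its last target. There are 200 camera calls.

## Task

Lift the yellow hanging lamp up and off its hook and lower it, upright, onto the middle of the round steel thali on the chowki, letting go only once it is standing there. Leave the blue lamp hanging on its hook and the thali where it is.

Things in the scene. Friction and masses are not known exactly. Their poses are not given: they have to be found in the camera images.
- yellow_lamp_mid (a point): Yellow cup, 34 mm high, 68 mm wide, with a steel loop, hanging on a hook; 103 mm tall in all. Point: its centre, half-way up; z up, hook tip to its -x. Two flat upright straps (12 mm wide along x, 4 thick) form the loop's sides at y = +-18 mm: 40 mm over both, from the rim to 40 mm above this point; pinch them along y, 22 mm above it. A 6 mm bar joins them on top. Mass about 0.15 kg.
- blue_lamp_mid (a point): A lamp of the same shape and size in blue, hanging on the stand's other hook, 160 mm to the left or right of the yellow one (along y). Same point and axes. It stays there.
- thali_center (a point): Round steel plate, 156 mm across the rim, 10 mm high, loose on a wooden chowki 60 mm high. Point: middle of its flat inner floor (about 126 mm across, 4 mm above the chowki); z up. Beyond it stands a steel kalash, 108 mm tall, 100 mm wide, its axis 130 mm or more away; the other small things on the chowki are under 60 mm high.
- stand: Fixed dark steel lamp stand. Origin: under its post, on the table; z up. Crossbar along y, top 263 mm high (ball on the post 267). At y = +80 and -80 mm an 8 mm wire hook runs to -x: level seat at x = -90, its top 244 mm high, then a tip turned up to 262 mm high at x = -118. A loop hangs on the seat: raise it 22 to 45 mm (at 55 the cup meets the wire), then take it 50 mm or more to -x.
Mind the look-alikes: they are no part of the job. What is meant by the part that bears thali_center is not red, and is the larger of those in its own colour. Of the things like the part that bears yellow_lamp_mid, leave any that is turquoise; of the rest the smaller one is meant.

How it is judged:
By the outcome, as a careful person would: the job done as asked, in the order asked, and still so for the second after the job is handed in, with the robot touching nothing.
It also fails if it takes over 50 s, if anything falls off the work surface, if the arm or the gripper's body presses on something with over 40 N, if the wrist force passes 120 N, or if a joint passes its speed limit or range.

## Working session

There is one attempt and no reset: what is moved stays moved. The work goes in short steps, Python scripts to look and compute and a shell command to move; the robot and the scene stay as the last step left them, time stands still between calls to the robot, and variables do not carry over. Pictures are saved under pics/ and viewed, about 8 in all and at most 12, crops included, and the job is handed in when it is done.

```bash
mkdir -p pics; ls
python3 - <<'E'
from cell import get_obs, imaging
import cv2,numpy as np
o=get_obs(); print(o['time_s'],o['ee_pos'],o['orientation'])
for n in("scene","top"):
    im=imaging.capture(n); cv2.imwrite(f"pics/{n}0.png",im[:,:,::-1]); 
    c=imaging.calibration(n); R=cv2.Rodrigues(np.array(c['rvec']))[0]; print(n,c['mtx'],-R.T@np.array(c['tvec']).ravel(), R)
E
```

```text
pics
0.0 [0.2606231  0.56729775 0.18822246] [[-9.08636849e-01  4.17585891e-01 -1.04905752e-03]
 [ 4.17587131e-01  9.08635346e-01 -1.67237602e-03]
 [ 2.54850114e-04 -1.95765540e-03 -9.99998051e-01]]
scene [[443.48854611   0.         327.60134747]
 [  0.         443.48854611 203.16084955]
 [  0.           0.           1.        ]] [ 1.1997205  -0.23077374  1.07187935] [[ 0.33521561  0.94212017  0.00633065]
 [ 0.71572468 -0.25028074 -0.6519952 ]
 [-0.61267339  0.22308997 -0.75819667]]
top [[426.77296829   0.         322.34700318]
 [  0.         426.77296829 203.83013622]
 [  0.           0.           1.        ]] [0.37473869 0.01847263 1.03451215] [[-0.01719211 -0.99982912 -0.0067939 ]
 [-0.99522262  0.01776524 -0.09600177]
 [ 0.09610606  0.00511097 -0.99535798]]
```

View pics/scene0.png

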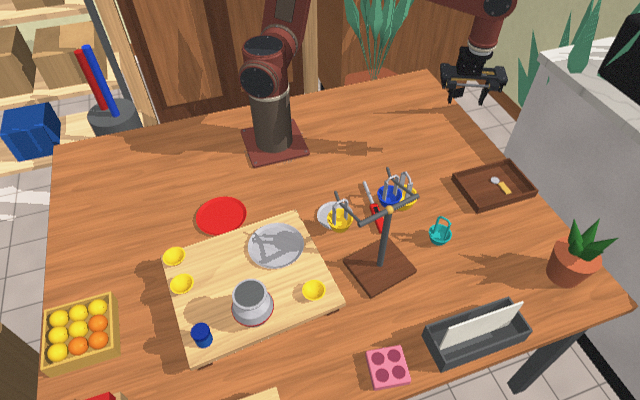

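View pics/top0.png

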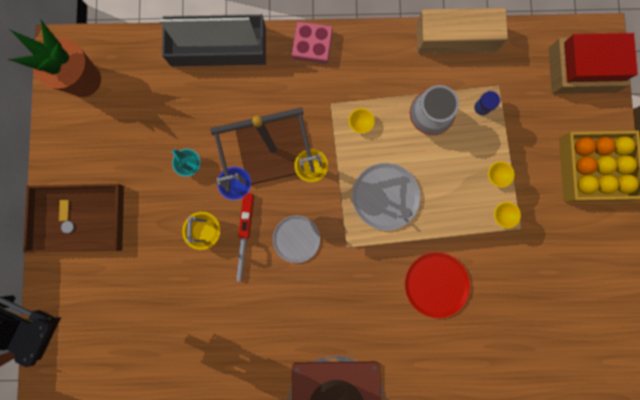

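The candidate yellow lamps in the top view are the one hanging at (311,165) and a wider one on the table at (201,231); a turquoise lamp is at (186,162). The steel plates are at (386,197) on the chowki and a smaller one at (297,240) on the table; there is also a red plate at (438,285). I'll measure these and confirm them in a crop.

```bash
cat > h.py <<'E'
import cv2,numpy as np
from cell import get_obs, imaging
def cam(n):
    c=imaging.calibration(n); R=cv2.Rodrigues(np.array(c['rvec']))[0]; return np.array(c['mtx']),R,-R.T@np.array(c['tvec']).ravel()
def ray(C,uv):
    K,R,p=C; d=R.T@np.linalg.inv(K)@np.array([uv[0],uv[1],1.]); return p,d/np.linalg.norm(d)
def onz(C,uv,z):
    p,d=ray(C,uv); return p+d*(z-p[2])/d[2]
def tri(C1,a,C2,b):
    p,d=ray(C1,a); q,e=ray(C2,b); s=np.linalg.lstsq(np.c_[d,-e],q-p,rcond=None)[0]
    x,y=p+d*s[0],q+e*s[1]; return (x+y)/2,np.linalg.norm(x-y)
def proj(C,P):
    K,R,p=C; v=K@(R@(np.array(P)-p)); return v[:2]/v[2]
def blobs(im,lo,hi,amin=60):
    m=cv2.inRange(cv2.cvtColor(im,cv2.COLOR_RGB2HSV),lo,hi); m=cv2.morphologyEx(m,cv2.MORPH_CLOSE,np.ones((5,5)))
    return [c for c in cv2.findContours(m,cv2.RETR_EXTERNAL,cv2.CHAIN_APPROX_NONE)[0] if cv2.contourArea(c)>amin]
E
python3 - <<'E'
from h import *
np.set_printoptions(precision=4,suppress=True)
T=cam("top");S=cam("scene")
im={n:cv2.imread(f"pics/{n}0.png")[:,:,::-1].copy() for n in("top","scene")}
for n,C in(("top",T),("scene",S)):
    for col,lo,hi in(("Y",(20,130,90),(34,255,255)),("B",(108,120,60),(128,255,255)),("grey",(95,0,100),(140,70,190))):
        for c in blobs(im[n],lo,hi,120):
            c=cv2.convexHull(c); e=cv2.fitEllipse(c); x=cv2.boundingRect(c)
            if 170<x[0]<430 and 100<x[1]<300: print(n,col,np.array(e[0]),np.array(e[1]),"z181",onz(C,e[0],.181)[:2],"z70",onz(C,e[0],.07)[:2])
print("bar ends top",onz(T,(213,131),.26),onz(T,(302,112),.26))
a=cv2.resize(im["top"][90:270,165:435],None,fx=2.9,fy=2.9,interpolation=cv2.INTER_CUBIC)
cv2.imwrite("pics/crop.png",a[:,:,::-1])
E
```

```text
top Y [200.8022 230.3453] [38.1994 39.4029] z181 [0.4082 0.267 ] z70 [0.4125 0.2993]
top Y [310.7711 165.1266] [33.0467 34.8465] z181 [0.5364 0.045 ] z70 [0.5574 0.0484]
top Y [361.0567 120.3302] [26.0831 26.7709] z181 [ 0.6274 -0.0593] z70 [ 0.6603 -0.0694]
top B [233.9885 182.7993] [31.1705 32.9039] z181 [0.503  0.2007] z70 [0.5197 0.2244]
top grey [296.5812 238.9449] [42.1345 42.7816] z181 [0.3877 0.0754] z70 [0.3894 0.0828]
top grey [381.5274 220.3548] [13.2276 42.9749] z181 [ 0.4218 -0.0949] z70 [ 0.428  -0.1097]
scene Y [313.4467 289.8046] [20.9857 23.6368] z181 [ 0.7134 -0.0858] z70 [ 0.6528 -0.0678]
scene Y [339.3588 219.4923] [24.1757 25.0332] z181 [0.5419 0.0413] z70 [0.46   0.0752]
scene B [388.6981 195.1092] [20.7585 24.6114] z181 [0.5072 0.1964] z70 [0.4209 0.2496]
scene grey [251.2659 302.2121] [40.7078 44.3753] z181 [ 0.6971 -0.2258] z70 [ 0.6345 -0.2252]
scene grey [275.8663 245.442 ] [42.8626 54.3333] z181 [ 0.5666 -0.1339] z70 [ 0.4877 -0.1218]
scene grey [340.7781 211.6596] [19.3631 40.4164] z181 [0.5187 0.054 ] z70 [0.4339 0.0895]
scene grey [397.7213 188.1431] [35.438 44.615] z181 [0.4921 0.2304] z70 [0.4039 0.2878]
bar ends top [0.589  0.2232 0.26  ] [0.622  0.0574 0.26  ]
```

View pics/crop.png

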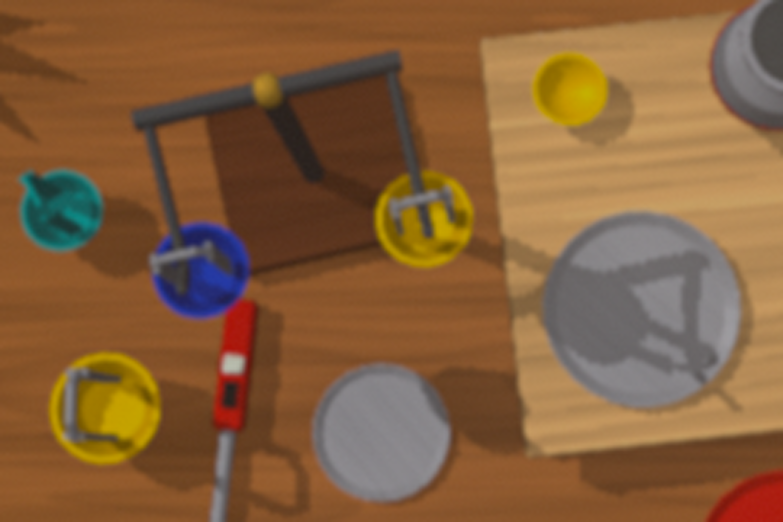

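The crop confirms the choice. The hanging yellow lamp at crop (424,218) is about 69 mm wide and hangs on the stand. The table one at crop (105,408) is about 90 mm, and turquoise is excluded. The thali on the chowki at crop (642,310) is the larger grey plate. Yellow to blue measures 159 mm against the given 160, and the stand's yaw is about 12°. I'll rise and move above the lamp.

```bash
cat > go.py <<'E'
# prints shift (tool mm) and turn to reach: x y z(m) yaw of tool-y (deg), tool pointing down
import sys
from h import *
from scipy.spatial.transform import Rotation as Ro
x,y,z,a=map(float,sys.argv[1:5]); o=get_obs(); R=np.array(o['orientation']); a=np.radians(a)
Y=np.array([np.cos(a),np.sin(a),0]); Z=np.array([0,0,-1.]); G=np.c_[np.cross(Y,Z),Y,Z]
print(o['time_s'],np.round(o['ee_pos'],4),"F",np.round(o['force'],1),"w",round(o['gripper_width'],4),"shift",np.round(R.T@(np.array([x,y,z])-o['ee_pos'])*1000,1),"turn",np.round(Ro.from_matrix(R.T@G).as_rotvec(),4))
E
python3 -m creep '[[100,0,0,-50,0,0,0],[100,0,0,-100,0,0,0],[100,0,0,-150,0,0,0],[100,-469,-359,-152,0,0,-0.642],[100,-469,-359,-152,0,0,-0.642]]'
python3 go.py 0.536 0.045 0.34 102.1
python3 -c "
from h import *
T=cam('top');print(onz(T,(386.4,196.9),.07))"
```

```text
time_s: 0.6
ee_pos: [0.3071, 0.4822, 0.3418]
orientation: [[-0.992, 0.13, 0.003], [0.13, 0.992, 0.003], [-0.002, 0.003, -1.0]]
force: [1.8, -0.1, -1.0]
gripper_width: 0.0872
0.6 [0.3071 0.4822 0.3418] F [ 1.8 -0.1 -1. ] w 0.0872 shift [-283.7 -403.8    1.2] turn [ 0.0027  0.0028 -0.3414]
[ 0.48108378 -0.12234143  0.07      ]
```

```bash
python3 -m creep '[[100,-284,-404,1,0.003,0.003,-0.341],[100,-284,-404,1,0.003,0.003,-0.341],[100,-284,-404,1,0.003,0.003,-0.341],[100,-284,-404,1,0.003,0.003,-0.341],[100,-284,-404,1,0.003,0.003,-0.341]]' >/dev/null
python3 go.py 0.536 0.045 0.34 102.1
```

```text
1.1 [0.4179 0.2641 0.3389] F [ 0.5  0.4 -0.2] w 0.0867 shift [ -71.6 -238.4   -0.8] turn [-0.0025 -0.0038 -0.0086]
```

```bash
python3 -m creep '[[100,-72,-238,0,0,0,0],[100,-72,-238,0,0,0,0],[100,-72,-238,0,0,0,0],[100,-72,-238,0,0,0,0],[100,-72,-238,0,0,0,0]]' >/dev/null
python3 -m creep '[[100,0,0,0,0,0,0],[100,0,0,0,0,0,0]]' >/dev/null
python3 go.py 0.536 0.045 0.34 102.1
python3 - <<'E'
from h import *
C=cam("wrist"); im=imaging.capture("wrist"); cv2.imwrite("pics/w1.png",im[:,:,::-1]); print(C)
print(proj(C,(.536,.045,.22)))
E
```

```text
1.8 [0.5358 0.0464 0.3387] F [0.  0.6 0.2] w 0.087 shift [ 0.1 -1.4 -1.3] turn [-0.0015 -0.0052 -0.0117]
(array([[279.05819302,   0.        , 318.38805968],
       [  0.        , 279.05819302, 198.78224962],
       [  0.        ,   0.        ,   1.        ]]), array([[-1.98192013e-01,  9.80162903e-01, -7.80732258e-04],
       [ 9.45786554e-01,  1.91449989e-01,  2.62363671e-01],
       [ 2.57308609e-01,  5.12599780e-02, -9.64968753e-01]]), array([0.4641001 , 0.03221761, 0.53503455]))
[317.11415301 188.24313921]
```

View pics/w1.png

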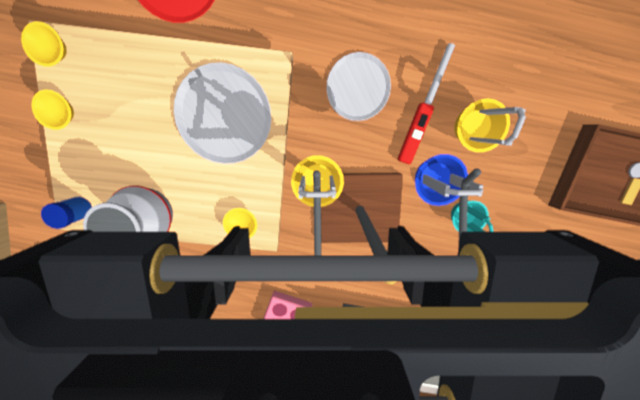

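The wrist view shows the yellow lamp at (317,181), its loop bar near (317,188), the hook wire vertical at column 318 (so aligned with the tool), and the thali at (222,111). I'll refine both from this view.

Run:
```python
from h import *
C=cam("wrist"); im=cv2.imread("pics/w1.png")[:,:,::-1].copy()
for c in blobs(im,(20,130,90),(34,255,255),120):
    e=cv2.fitEllipse(cv2.convexHull(c))
    if 280<e[0][0]<350: print("cup",e,onz(C,e[0],.181))
g=cv2.Canny(cv2.cvtColor(im,cv2.COLOR_RGB2GRAY),60,150)
m=cv2.inRange(cv2.cvtColor(im,cv2.COLOR_RGB2HSV),(90,0,70),(150,60,255)); m[:,:165]=0;m[:,280:]=0;m[180:]=0
c=max(cv2.findContours(m,0,1)[0],key=cv2.contourArea);e=cv2.fitEllipse(cv2.convexHull(c));print("thali",e,onz(C,e[0],.07))
print("bar",onz(C,(317,188),.247))
cv2.imwrite("pics/w1c.png",cv2.resize(im[140:240,260:380],None,fx=6,fy=6,interpolation=cv2.INTER_CUBIC)[:,:,::-1])
```

```text
cup ((317.1342468261719, 180.712158203125), (51.79423141479492, 52.96318435668945), 86.20704650878906) [0.53502236 0.04576976 0.181     ]
thali ((221.8466033935547, 112.74276733398438), (91.96708679199219, 101.8685073852539), 144.70069885253906) [ 0.47957991 -0.12112851  0.07      ]
bar [0.52948593 0.04484701 0.247     ]
```

View pics/w1c.png

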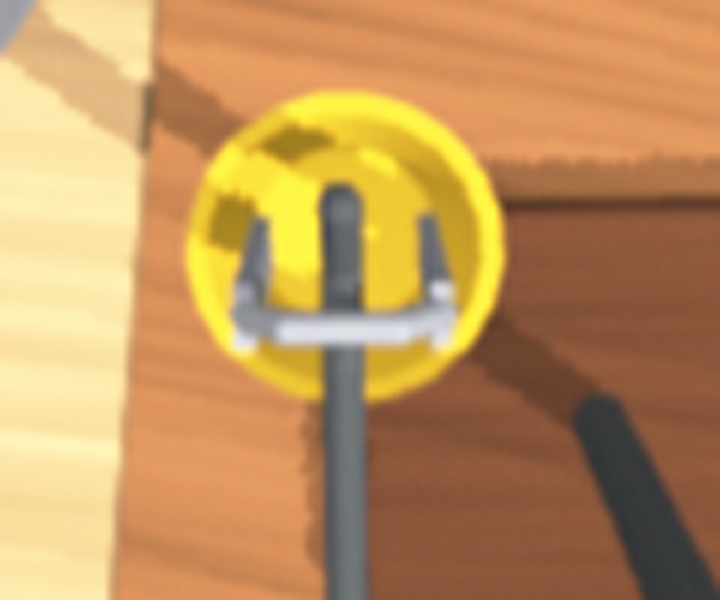

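The bar's true row is about 195, which gives (0.536, 0.046) and agrees with the cup. The loop is aligned with the jaws. Next I'll descend and check.

```bash
python3 -m creep '[[100,0,0,50,0,0,0],[100,0,0,90,0,0,0],[100,0,0,120,0,0,0],[100,0,-1,137,0,0,0],[100,0,-1,137,0,0,0]]' >/dev/null
python3 go.py 0.536 0.0458 0.2015 101.5
```

```text
2.35 [0.5329 0.0479 0.1995] F [-1.2 -0.2 -0. ] w 0.0869 shift [-2.6 -2.6 -2.1] turn [-0.0006 -0.0091  0.004 ]
```

```bash
python3 -m creep '[[100,-2.5,-2.5,-2,0,-0.009,0],[100,-2.5,-2.5,-2,0,-0.009,0]]' 25 >/dev/null; python3 go.py 0.536 0.0458 0.2015 101.5
python3 -m creep '[[30,0,0,0,0,0,0],[30,0,0,0,0,0,0],[30,0,0,0,0,0,0],[30,0,0,0,0,0,0],[30,0,0,0,0,0,0]]' 25
python3 -m creep '[[30,0,0,0,0,0,0],[30,0,0,0,0,0,0]]' 25
python3 go.py 0.536 0.0458 0.2015 101.5
```

```text
2.55 [0.54   0.0445 0.207 ] F [ 0.4 -0.1 -0.1] w 0.0869 shift [3.7 2.1 5.5] turn [-0.0034  0.0096  0.0025]
time_s: 3.05
ee_pos: [0.5387, 0.0439, 0.2046]
orientation: [[-0.98, -0.201, 0.006], [-0.201, 0.98, -0.001], [-0.006, -0.002, -1.0]]
force: [-0.3, 0.4, 0.5]
gripper_width: 0.0549
time_s: 3.25
ee_pos: [0.5386, 0.0439, 0.2045]
orientation: [[-0.98, -0.201, 0.006], [-0.201, 0.98, -0.001], [-0.005, -0.002, -1.0]]
force: [-0.5, -0.1, 0.1]
gripper_width: 0.0392
3.25 [0.5386 0.0439 0.2045] F [-0.5 -0.1  0.1] w 0.0392 shift [2.2 2.4 3. ] turn [-0.0024  0.0054  0.0014]
```

```bash
python3 -m creep '[[30,0,0,0,0,0,0],[30,0,0,-10,0,0,0],[30,0,0,-22,0,0,0],[30,0,0,-33,0,0,0],[30,0,0,-33,0,0,0]]' 30
python3 -m creep '[[30,0,0,0,0,0,0]]'
python3 go.py 0.536 0.0458 0.2375 101.5
```

```text
time_s: 3.75
ee_pos: [0.54, 0.0439, 0.2406]
orientation: [[-0.98, -0.201, 0.011], [-0.201, 0.98, -0.002], [-0.01, -0.004, -1.0]]
force: [0.4, 0.2, -1.6]
gripper_width: 0.0384
time_s: 3.85
ee_pos: [0.5389, 0.044, 0.2383]
orientation: [[-0.98, -0.201, 0.007], [-0.201, 0.98, -0.001], [-0.007, -0.003, -1.0]]
force: [0.4, 0.3, -1.9]
gripper_width: 0.0381
3.85 [0.5389 0.044  0.2383] F [ 0.4  0.3 -1.9] w 0.0381 shift [2.4 2.3 0.8] turn [-0.0027  0.0069  0.0015]
```

Force of about −1.6 to −1.9 N is the lamp's weight, so it is held and raised 33 mm. Next I'll take it off along −x.

```bash
python3 -m creep '[[30,20,0,0,0,0,0],[30,45,0,0,0,0,0],[30,75,0,0,0,0,0],[30,95,0,0,0,0,0],[30,95,0,0,0,0,0]]'
python3 go.py 0.480 -0.1215 0.2375 101.5
python3 - <<'E'
from h import *
a=imaging.capture("wrist")[0:400,100:540]; b=imaging.capture("scene")[100:320,200:440]
b=cv2.resize(b,(436,400)); a=cv2.resize(a,(360,400)); cv2.imwrite("pics/held.png",np.hstack([a,b])[:,:,::-1])
E
```

```text
time_s: 4.35
ee_pos: [0.4435, 0.0247, 0.2366]
orientation: [[-0.98, -0.2, 0.005], [-0.2, 0.98, -0.001], [-0.004, -0.002, -1.0]]
force: [0.4, -0.2, -0.8]
gripper_width: 0.0384
4.35 [0.4435 0.0247 0.2366] F [ 0.4 -0.2 -0.8] w 0.0384 shift [  -6.4 -150.6   -0.5] turn [-0.0023  0.0044  0.0009]
```

View pics/held.png

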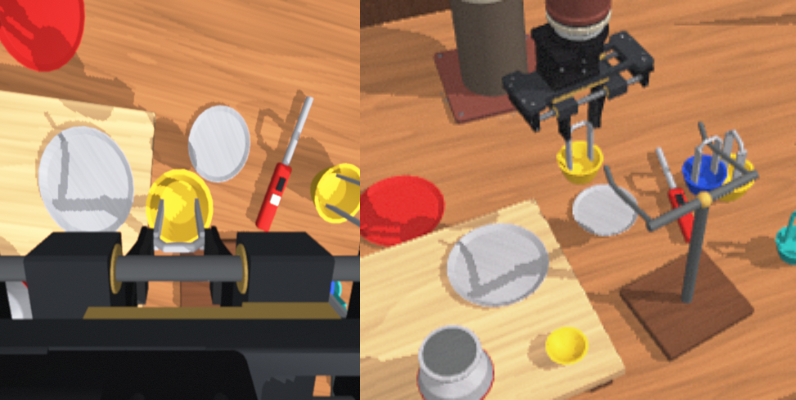

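The lamp is off the hook and upright in the jaws, and the blue one is still hanging. I'll carry it above the thali.

```bash
python3 -m creep '[[30,0,-30,0,0,0,0],[30,-2,-65,0,0,0,0],[30,-4,-105,0,0,0,0],[30,-6,-135,0,0,0,0],[30,-8,-152,0,0,0,0]]' >/dev/null
python3 -m creep '[[30,0,0,0,0,0,0],[30,0,0,0,0,0,0]]' >/dev/null
python3 go.py 0.482 -0.1235 0.2375 101.5
python3 - <<'E'
from h import *
CW=cam("wrist"); w=imaging.capture("wrist"); t=imaging.capture("top"); s=imaging.capture("scene")
cv2.imwrite("pics/a.png",np.hstack([cv2.resize(w[:,100:540],(396,360)),cv2.resize(t[110:290,290:490],(400,360))])[:,:,::-1])
for n,im,C in(("w",w,CW),("t",t,cam("top")),("s",s,cam("scene"))):
    p=proj(C,(.480,-.1215,.20))
    for c in blobs(im,(20,130,90),(34,255,255),120):
        e=cv2.fitEllipse(cv2.convexHull(c))
        if np.hypot(*(np.array(e[0])-p))<45: print(n,p,np.round(e[0],1),np.round(e[1],1),"rim",onz(C,e[0],.217)[:2],"mid",onz(C,e[0],.20)[:2])
m=cv2.inRange(cv2.cvtColor(w,cv2.COLOR_RGB2HSV),(90,0,70),(150,60,255))
print("thali c px",proj(CW,(.48,-.1215,.07)))
E
```

```text
5.15 [ 0.4839 -0.1218  0.237 ] F [-0.3  0.5 -0.9] w 0.0384 shift [ 2.2 -1.3 -0.5] turn [-0.001   0.0048  0.0011]
w [319.43123218 204.88729911] [318.7 208.3] [72.6 82.5] rim [ 0.47784546 -0.12263914] mid [ 0.48316858 -0.12153751]
s [270.97084077 213.39392172] [270.7 212.5] [24.5 26.6] rim [ 0.4909594  -0.12349861] mid [ 0.47686509 -0.12136535]
thali c px [319.10767072 176.01930472]
```

View pics/a.png

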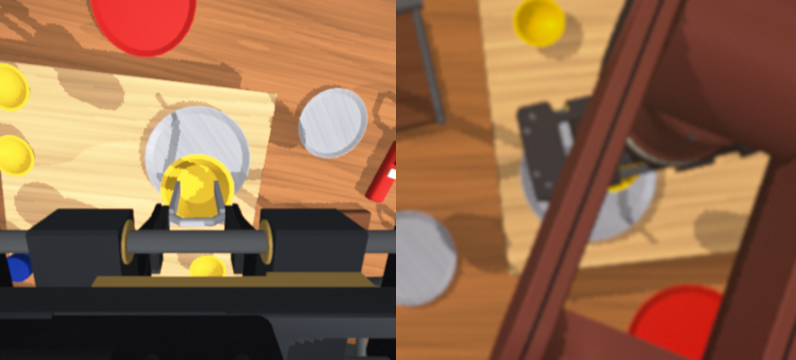

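The lamp is over the thali to within about 2 mm: (0.481, −0.1215) against (0.480, −0.1215). I'll lower it.

```bash
python3 -m creep '[[30,0,0,35,0,0,0],[30,1,0,70,0,0,0],[30,2,0,95,0,0,0],[30,2,0,106,0,0,0],[30,2,0,106,0,0,0]]' >/dev/null
python3 -m creep '[[30,0,0,0,0,0,0],[30,0,0,0,0,0,0]]' >/dev/null
python3 go.py 0.482 -0.1235 0.1215 101.5
```

```text
6.0 [ 0.4839 -0.1233  0.1335] F [ 1.2 -0.2 -1.2] w 0.0385 shift [ 2.   0.2 12. ] turn [-0.0044  0.0084  0.0018]
```

```bash
python3 -m creep '[[30,1,0,4,0,0.006,0],[30,1,0,7,0,0.006,0],[30,1,0,9,0,0.006,0],[30,1,0,9,0,0.006,0],[30,1,0,9,0,0.006,0]]' >/dev/null
python3 go.py 0.482 -0.1235 0.1215 101.5
python3 -m creep '[[30,0,0,1,0,0,0],[30,0,0,2,0,0,0],[30,0,0,2,0,0,0]]' >/dev/null
python3 go.py 0.482 -0.1235 0.1215 101.5
```

```text
6.5 [ 0.4814 -0.1231  0.1224] F [-1.4 -0.2 -1.2] w 0.0386 shift [-0.5 -0.5  0.9] turn [-0.0023 -0.0007  0.0013]
6.8 [ 0.4824 -0.1233  0.1219] F [-2.3  0.9  5.3] w 0.0385 shift [ 0.4 -0.1  0.4] turn [-0.0033  0.0012  0.0015]
```

Fz went from −1.2 to +5.3 N at the expected height, so the lamp is standing. I'll release, check, then rise straight up.

```bash
python3 -m creep '[[30,0,0,0,0,0,0],[30,0,0,0,0,0,0]]' 10|sed -n '2p;6,7p'
python3 go.py 0.482 -0.1235 0.1215 101.5
python3 -m creep '[[55,0,0,0,0,0,0],[65,0,0,0,0,0,0],[80,0,0,0,0,0,0],[80,0,0,0,0,0,0],[80,0,0,0,0,0,0]]' >/dev/null
python3 go.py 0.482 -0.1235 0.1215 101.5
python3 - <<'E'
from h import *
w=imaging.capture("wrist");s=imaging.capture("scene")
cv2.imwrite("pics/rel.png",np.hstack([cv2.resize(w[:,100:540],(396,360)),cv2.resize(s[150:350,160:380],(396,360))])[:,:,::-1])
E
```

```text
ee_pos: [0.4823, -0.1234, 0.1218]
7.0 [ 0.4823 -0.1234  0.1218] F [-1.6  0.6  5.8] w 0.0398 shift [ 0.4 -0.   0.3] turn [-0.0035  0.0012  0.0015]
7.5 [ 0.4814 -0.1231  0.1203] F [ 0.7  0.3 -1. ] w 0.0669 shift [-0.5 -0.5 -1.2] turn [-0.0022 -0.0007  0.0014]
```

View pics/rel.png

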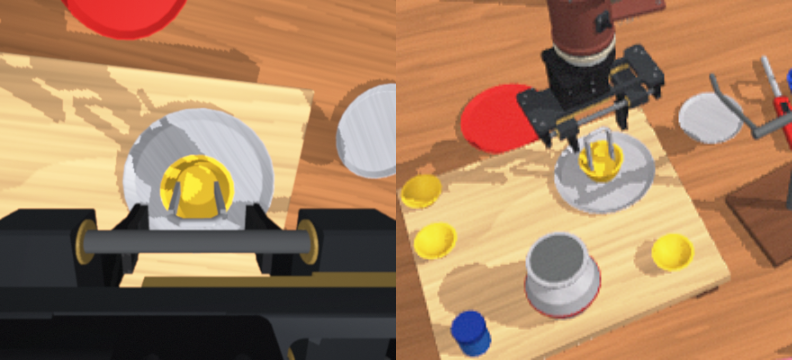

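The lamp stands upright near the centre of the thali, with the jaws clear on both sides. I'll rise, back off so the top view is free, and check.

```bash
python3 -m creep '[[100,0,0,0,0,0,0],[100,0,0,-30,0,0,0],[100,0,0,-80,0,0,0],[100,0,0,-130,0,0,0],[100,0,0,-160,0,0,0]]' >/dev/null
python3 -m creep '[[100,40,0,0,0,0,0],[100,80,0,0,0,0,0],[100,110,40,0,0,0,0],[100,110,90,0,0,0,0],[100,110,140,0,0,0,0]]' >/dev/null
python3 -m creep '[[100,0,50,0,0,0,0],[100,0,100,0,0,0,0],[100,0,100,0,0,0,0]]'
python3 - <<'E'
from h import *
t=imaging.capture("top");s=imaging.capture("scene")
cv2.imwrite("pics/end.png",np.hstack([cv2.resize(t[90:290,200:440],(432,360)),cv2.resize(s[150:350,180:380],(360,360))])[:,:,::-1])
for n,im,z in(("top",t,.098),("scene",s,.09)):
    C=cam(n);p=proj(C,(.48,-.1215,z))
    for c in blobs(im,(20,130,90),(34,255,255),80):
        e=cv2.fitEllipse(cv2.convexHull(c))
        if np.hypot(*(np.array(e[0])-p))<20: print(n,np.round(e[0],1),np.round(e[1],1),onz(C,e[0],z))
    m=cv2.inRange(cv2.cvtColor(im,cv2.COLOR_RGB2HSV),(90,0,70),(150,75,255)); m=cv2.morphologyEx(m,2,np.ones((3,3)))
    for c in cv2.findContours(m,0,1)[0]:
        e=cv2.minAreaRect(c) 
        if cv2.contourArea(c)>500: e=cv2.fitEllipse(cv2.convexHull(c)); print(n,"grey",np.round(e[0],1),np.round(e[1],1),onz(C,e[0],.07))
E
```

```text
time_s: 8.9
ee_pos: [0.3237, 0.0963, 0.2803]
orientation: [[-0.977, -0.213, 0.001], [-0.213, 0.977, 0.0], [-0.001, -0.0, -1.0]]
force: [0.4, 0.5, -0.3]
gripper_width: 0.0868
top [388.6 196.1] [29.6 30.6] [ 0.4797899  -0.12307011  0.098     ]
top grey [295.3 236.2] [36.2 45.9] [0.39558833 0.08564259 0.07      ]
scene [273.6 238.8] [22.3 24.5] [ 0.47844907 -0.12396609  0.09      ]
scene grey [252.4 306.2] [33.7 40.7] [ 0.64607766 -0.22498647  0.07      ]
```

View pics/end.png

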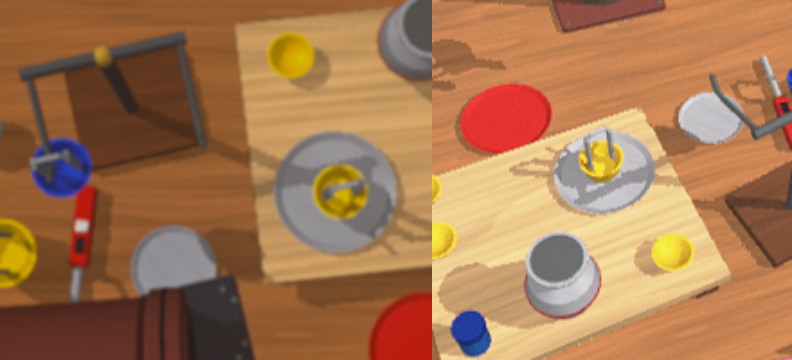

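The lamp at (0.480, −0.123) is upright and within about 2 mm of the thali centre. The thali, at about pixel (386.7,196.1) in the top view, has not moved, and the blue lamp still hangs. I'll hand the job in.

```bash
python3 -c "
from cell import job,get_obs
print(get_obs()['time_s']);print(job.hand_in())"
```

```text
9.0
the job is handed in; nothing more can be done
None
```

The yellow lamp is standing upright in the middle of the steel thali, and I handed the job in at 9.0 s of the 50 s allowed.

I pinched the loop straps with 25–30 N and raised the lamp 33 mm. I then took it 95 mm off the hook to −x and carried it over the thali. I lowered it until the force showed contact (Fz from −1.2 to about +5.5 N), then let go and backed away.

- **Lamp:** the last top view put it at (0.480, −0.123), within about 2 mm of the thali centre at (0.481, −0.122).
- **Thali:** it was at the same place in the top view as before, to within a pixel.
- **Blue lamp:** it was still hanging on its hook.
- **Robot:** the gripper was clear of everything, and the force readings I took stayed below 6 N.

**Disagreement:** one early oblique scene-camera estimate put the thali about 7 mm further out in x than the top and wrist views. I went with the latter two, and the final pictures bear them out. My final colour-mask check did not pick up the thali outline, so I read its final position by eye from the crop.

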